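Hang a reed carrier on the viewing rail and hold the light shutter open

TASK

Hook the reed carrier onto the rail of the viewing stand at the blue band, slide it along the rail, without lifting it off, until it is centred on the red marker band, and leave it hanging there by itself. Then pull the spring-loaded brass shutter out by its black knob until its pointer is level with the red index and finish while still holding it there, because it springs shut when let go. Do not disturb the cup, reed cap, hammer or square.

Things in the scene. Friction and masses are not known exactly. Their poses are not given: they have to be found in the camera images.
- stand: Viewing stand, fixed: a low wooden light box with a steel rail above it. Origin on the counter under the rail's middle; x points away from the robot, y along the rail, z up. The box covers x -185 to +85 mm, y -150 to +150 mm, 36 mm high; the brass shutter on it reaches 40 mm. Two 12 mm posts at x 0, y +-190 mm (feet 70 x 40 x 12 mm; 18 mm ball tops up to 174 mm high) carry the rail.
- rail_mid (a point): Middle of the rail, on its axis, 165 mm above the counter; axes as the stand's. The rail is a round steel bar of 10 mm diameter along the stand's y, 380 mm long between the posts.
- sleeve: Blue band painted on the rail, 50 mm long, with a blue strip inlaid on the far edge of the light box beside it. Origin: the band's centre, on the rail's axis; y along the rail. On either half of the rail, 60 to 120 mm from the middle. The carrier is first hooked on here, its middle within the band.
- marker: Red band painted on the rail, 8 mm wide, with a red line inlaid on the far edge of the light box beside it. Origin: the band's centre, on the rail's axis; y along the rail. On the other half from the blue band, 60 to 120 mm from the middle. The carrier must end centred here. Both bands are flush paint and obstruct nothing.
- carrier_grip (a point): Centre of the orange grip on top of the loose reed carrier (160 g, varies), which at first stands upright on the counter. Grip 20 x 20 mm, 44 mm tall, from 96 to 140 mm above the carrier's underside (this point: 120 mm), sides along the carrier's x and y. z up; +x faces roughly away from the robot. Below it: hook, then a wooden foot block 50 (x) x 60 (y) x 18 mm with a reed on it.
- carrier_hook (a point): Where the rail's axis lies in the carrier's steel hook when it hangs: in the middle, 80 mm above the underside, 40 mm below carrier_grip, same axes. Hung, it is 165 mm above the counter. The hook is a C open to the carrier's +x, 30 mm wide along y: stem on the -x side (inner face 9 mm from the middle), V-shaped roof that settles on the rail, lip on the +x side.
- carrier_lip (a point): Lower end of the hook's lip: 64 mm above the carrier's underside, 16 mm below carrier_hook, at x = +12 mm (lip 6 mm thick). The reed on the foot block reaches 25 mm above the underside, so the mouth is 39 mm tall. To hook on, bring the rail in under the lip from the carrier's +x side, then lower the carrier until the roof rests on the rail.
- shutter (a joint): Opening of the spring-return brass shutter in m: 0 shut, up to 0.055, growing as it is pulled along the stand's -x (towards the robot). The spring pulls it shut with 4 N when shut, plus 1 N per 10 mm (about 7.5 N at the index).
- knob (a point): Centre of the shutter's black upright knob, 20 x 20 mm and 45 mm tall (43 to 88 mm above the counter; this point is 66 mm above it), sides along the stand's x and y; on a brass tongue 30 mm wide whose top is 40 mm above the counter. Shut, it stands at x = -120 mm, y = 0 in the stand's frame. It moves with the shutter.
- pointer (a point): Tip of the shutter's small black pointer, a 3 mm wide bar reaching out from the tongue to the stand's +y; at x = -60 mm, y = +33 mm in the stand's frame when shut. It moves with the shutter.
- index: Red index, a T-shaped flush mark on the light box at the +y side of the tongue, at x = -88 to -102 mm in the stand's frame; its 4 mm wide bar lies along y. Origin: on the centre line of the bar, at the end next to the tongue. The shutter is open to the mark when the pointer and this have the same x along the stand.
- cup: Bystander: copper cup, 68 mm across, 70 mm tall, origin under its centre.
- cap: Bystander: small black reed cap, 34 mm across, 57 mm tall, origin under its centre.
- hammer: Bystander: tack hammer lying flat, 220 mm long along its x, origin under its middle.
- square: Bystander: steel square lying flat, blade 100 mm along its x, stock 70 mm along its y; origin at the inner corner, underneath.
Not all that is in view belongs to the job. What is shaped like the part that bears carrier_grip but purple or turquoise is not meant.

How it is judged:
On the way, in this order (a step that is already met when the one before it is completed fails the run):
1. the carrier is hooked on the rail at the blue band (x of carrier_hook in the frame of stand between -0.01 and 0.01 m and z of carrier_hook in the frame of stand between 0.157 and 0.171 m and y of carrier_hook in the frame of sleeve between -0.025 and 0.025 m and value of joint shutter below 0.006 m), for 0.15 s.
2. the carrier passes the middle of the rail while hooked on it (x of carrier_hook in the frame of stand between -0.01 and 0.01 m and z of carrier_hook in the frame of stand between 0.157 and 0.175 m and y of carrier_hook in the frame of stand between -0.025 and 0.025 m), for 0.03 s.
3. the carrier hangs by itself at the red marker, the shutter still shut (x of carrier_hook in the frame of stand between -0.01 and 0.01 m and z of carrier_hook in the frame of stand between 0.157 and 0.169 m and contact force between carrier and stand above 0.4 N and angle between carrier_hook's own z axis and vertical below 0.15 rad and y of carrier_hook in the frame of marker between -0.007 and 0.007 m and contact force between the fingers and carrier below 0.05 N and value of joint shutter below 0.006 m), for 0.2 s.
At the end, for the whole second after the job is handed in: The carrier hangs on the rail by itself, at rest, within 7 mm of the red marker and upright within about 9 degrees, untouched by the fingers; the fingers hold the shutter (more than 3 N) still with its pointer within 5 mm of the red index (x of carrier_hook in the frame of stand between -0.01 and 0.01 m and z of carrier_hook in the frame of stand between 0.157 and 0.169 m and contact force between carrier and stand above 0.4 N and angle between carrier_hook's own z axis and vertical below 0.15 rad and y of carrier_hook in the frame of marker between -0.007 and 0.007 m and contact force between the fingers and carrier below 0.05 N and linear speed of carrier below 0.03 m/s and x of pointer in the frame of index between -0.005 and 0.005 m and velocity of joint shutter between -0.01 and 0.01 m/s and contact force between the fingers and shutter above 3 N and contact force between carrier and shutter below 0.05 N); the arm keeps its last pose, push and grip.
It fails at once if the cup is pushed more than 20 mm away (distance of cup from where it was at the start of the episode above 0.02 m).
It fails at once if the cap is pushed more than 20 mm away (distance of cap from where it was at the start of the episode above 0.02 m).
It fails at once if the hammer is pushed more than 20 mm away (distance of hammer from where it was at the start of the episode above 0.02 m).
It fails at once if the square is pushed more than 20 mm away (distance of square from where it was at the start of the episode above 0.02 m).
It also fails if it takes over 64 s, if anything falls off the work surface, if the arm or the gripper's body presses on something with over 40 N, if the wrist force passes 120 N, or if a joint passes its speed limit or range.

ROBOT

A 6-joint arm with a two-finger parallel gripper is mounted at the origin on the work surface. World frame = base frame: x ahead of the robot, y to its left, z up, the work surface at z = 0. Lengths are in m, angles in rad, forces in N, time in s.
With the tool pointing down it reaches from about 0.3 to 1 m from the base axis. Payload 5.1 kg.
Tool frame: the origin (TCP) lies midway between the tips of the shut fingers; the grasp point (between the pads) lies 19 mm behind it; z points along the fingers, y is the line along which they close (so a half turn about z gives the same grasp; the last joint's range is limited). The gripper opens to 95 mm and grips with 3 to 60 N. Pads are 20 mm wide; open, the fingers measure 119 mm over their backs; the gripper's body (75 mm by 180 mm) begins 59 mm behind the grasp point.
Start: joints at [1.209, 0.124, 1.65, -0, 1.367, -0.083], TCP at [0.179, 0.625, 0.215] pointing down, gripper open.
Joint ranges: [-2.61, 2.61], [-1.02, 2.33], [0.03, 2.71], [-1.35, 4.49], [0.32, 2.68], [-2.91, 2.91]. Speed limits (rad/s): [2.57, 2.57, 3.14, 3.14, 3.14, 3.14].

INTERFACE

Orientations are given as a unit quaternion [x, y, z, w].
In Python, from plant import bot gives the robot as it stands.
- The arm moves only by the shell command python3 -m crank 'ROWS' [FORCE]. ROWS is text: rows parted by semicolons, each of 5 numbers parted by spaces: the shift along the tool's x, y, z in cm, then the turn about the tool's z in degrees, then the gripper's target within -1 to 1 (fully open at 1, half-way at 0, shut at -1). In form: tx ty tz turn grip; .... A call has 1 to 8 rows; each row shifts and turns the commanded pose from where the row before left it, along the tool's axes as they then stand; what a row does not reach is not made up. A row lasts 1/12 s, in which the tool goes at most 41.7 mm and 7.16 degrees, less where a joint would pass 70% of its speed; a pose out of reach is approached as far as the arm can. A call with a gripper value outside its range is refused whole. The fingers move at their own pace and stop on an object; FORCE is the grip in N (left out, the last holds). Time passes only in rows, so rows that do not move let the fingers close. It gives the time, the measured TCP pose, the force, the opening and the grip force at its end, in the units of the state.
- bot.get_obs(): the state, without advancing time (a new reading comes with each control period).
- bot.camera(name): name is "scene" or "side" or "wrist"; returns a dict with "img" (384x512x3 uint8, red, green, blue), "mtx" (3x3 intrinsics, pixels), "xyz" and "attitude" of the camera in the world; the wrist camera has in their place "hand_eye" (4x4, takes a point from camera to tool coordinates, whose origin is the TCP and whose axes are the flange's). Camera axes: x right, y up, looking along -z (the intrinsics and any distortion apply to the point x, -y, -z); pixel columns grow to the right and rows downward; lengths in m; the calibration is good to about 2 mm. A picture is of the moment at which its call begins: read the wrist's pose just before it. There is no depth.
- bot.close_job(): hands the job in; it is judged then, once.
The state is a dict: "clock": time; "qpos": joint angles; "joint_vel": joint speeds; "joint_efforts": joint torques, N m; "ee_pos": TCP position; "tcp_rot": TCP orientation; "wrist_force": force on the tool from outside, world axes, zero at the start; "wrist_torque": the same for the moment, N m; "width": finger opening in m; "finger_force": force on a finger pad.
Only numpy, scipy, OpenCV 4.12 (cv2) and the standard library are available. Lean on these libraries where they do the work, as an engineer would, in place of code of your own. Each camera call takes 0.05 s, during which the arm holds its last target. There are 200 camera calls.

## Working session

There is one attempt and no reset: what is moved stays moved. The work goes in short steps, Python scripts to look and compute and a shell command to move; the robot and the scene stay as the last step left them, time stands still between calls to the robot, and variables do not carry over. Pictures are saved under pics/ and viewed, at most 13 in all, crops included, and the job is handed in when it is done.

```bash
ls; mkdir -p pics; cat > h.py <<'E'
import numpy as np, cv2
from scipy.spatial.transform import Rotation as R
from plant import bot
def cam(name):
    o=bot.get_obs(); c=bot.camera(name)
    if name=="wrist":
        T=np.eye(4);T[:3,:3]=R.from_quat(o["tcp_rot"]).as_matrix();T[:3,3]=o["ee_pos"]
        M=T@np.array(c["hand_eye"]);c["P"]=M[:3,3];c["Rm"]=M[:3,:3]
    else:
        c["P"]=np.array(c["xyz"]);a=np.array(c["attitude"]);c["Rm"]=a if a.shape==(3,3) else R.from_quat(a).as_matrix()
    return c
def ray(c,u,v):
    k=np.linalg.inv(np.array(c["mtx"]))@[u,v,1]; d=c["Rm"]@[k[0],-k[1],-k[2]]; return c["P"],d/np.linalg.norm(d)
def onz(c,u,v,z):
    p,d=ray(c,u,v); return p+d*(z-p[2])/d[2]
def proj(c,X):
    q=c["Rm"].T@(np.array(X)-c["P"]); k=np.array(c["mtx"])@[q[0],-q[1],-q[2]]; return k[:2]/k[2]
E
python3 - <<'E'
from h import *
cs={n:cam(n) for n in("scene","side","wrist")}
for n,c in cs.items():
    print(n,[k for k in c],c["P"].round(3),np.array(c["mtx"]).round(1).tolist(),(c["Rm"]@[0,0,-1]).round(2)); cv2.imwrite(f"pics/{n}.png",c["img"][:,:,::-1])
print({k:np.round(v,3) for k,v in bot.get_obs().items()})
E
```

```text
pics
scene ['img', 'mtx', 'xyz', 'attitude', 'P', 'Rm'] [1.111 0.857 0.828] [[372.4, 0.0, 256.4], [0.0, 372.4, 190.7], [0.0, 0.0, 1.0]] [-0.46 -0.71 -0.54]
side ['img', 'mtx', 'xyz', 'attitude', 'P', 'Rm'] [ 0.337 -0.828  0.91 ] [[352.2, 0.0, 259.1], [0.0, 352.2, 182.1], [0.0, 0.0, 1.0]] [ 0.16  0.69 -0.7 ]
wrist ['img', 'mtx', 'hand_eye', 'P', 'Rm'] [0.113 0.643 0.383] [[268.9, 0.0, 260.2], [0.0, 268.9, 194.1], [0.0, 0.0, 1.0]] [ 0.24 -0.07 -0.97]
{'clock': np.float64(0.15), 'qpos': array([ 1.209,  0.124,  1.651,  0.   ,  1.367, -0.083]), 'joint_vel': array([-0.002, -0.004, -0.004,  0.002, -0.001,  0.001]), 'joint_efforts': array([  0.   , -41.819, -36.047,   0.078,   0.047,  -0.   ]), 'ee_pos': array([0.179, 0.624, 0.214]), 'tcp_rot': array([ 0.139,  0.99 , -0.001, -0.   ]), 'wrist_force': array([0.795, 0.774, 0.74 ]), 'wrist_torque': array([-0.05 ,  0.009,  0.002]), 'finger_force': np.float64(0.0), 'width': np.float64(0.095)}
```

View pics/scene.png

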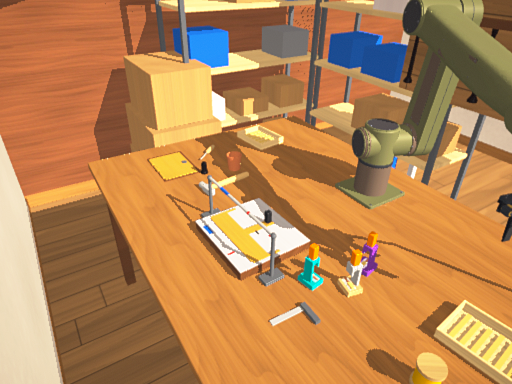

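View pics/side.png

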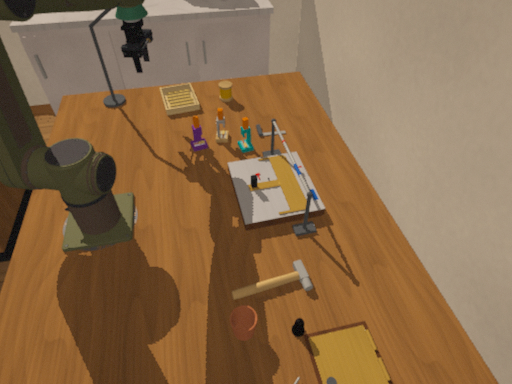

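The three look-alike carriers, in scene and side pixels:
- Purple: (371,253) / (197,135).
- Turquoise: (312,267) / (245,135).
- Plain wood and steel: (355,270) / (221,127).

The plain one fits the description. I'll check it in a close crop together with the stand.

```bash
python3 - <<'E'
from h import *
s=cv2.imread("pics/scene.png");d=cv2.imread("pics/side.png")
f=lambda im,x,y,w,h,W,H:cv2.resize(im[y:y+h,x:x+w],(W,H),interpolation=cv2.INTER_CUBIC)
a=f(s,190,165,133,125,400,375);b=f(d,220,115,112,125,400,446)
c=np.zeros((600,800,3),np.uint8);c[:375,:400]=a;c[:446,400:]=b
c[375:600,:400]=f(s,300,225,89,50,400,225); c[446:600,400:]=f(d,185,105,78,30,400,154)
cv2.imwrite("pics/comp.png",c)
for n,im in(("scene",s),("side",d)):
    hsv=cv2.cvtColor(im,cv2.COLOR_BGR2HSV)
    for nm,lo,hi in(("orange",(8,200,180),(17,255,255)),("blue",(105,150,90),(125,255,255)),("red",(0,190,120),(5,255,255))):
        m=cv2.inRange(hsv,lo,hi);k,l,st,ce=cv2.connectedComponentsWithStats(m)
        print(n,nm,[(ce[i].round(1).tolist(),st[i].tolist()) for i in range(1,k) if st[i,4]>3 and 120<ce[i][0]<420 and ce[i][1]>100][:10])
E
```

```text
scene orange [([370.4, 238.6], [367, 231, 9, 16, 76]), ([311.2, 251.8], [309, 243, 6, 17, 63]), ([318.8, 246.5], [318, 245, 2, 4, 4]), ([358.0, 249.9], [355, 249, 7, 4, 7]), ([353.1, 257.5], [351, 251, 5, 14, 52])]
scene blue [([395.0, 157.8], [394, 157, 3, 3, 5]), ([392.9, 164.6], [392, 161, 3, 7, 9]), ([224.0, 190.7], [221, 188, 7, 6, 20]), ([207.8, 229.2], [204, 226, 9, 8, 28])]
scene red []
side orange [([219.5, 109.0], [217, 108, 6, 3, 14]), ([244.6, 118.3], [242, 117, 6, 4, 16])]
side blue [([296.7, 168.9], [294, 164, 7, 10, 21]), ([313.4, 194.1], [310, 190, 7, 9, 24])]
side red []
```

View pics/comp.png

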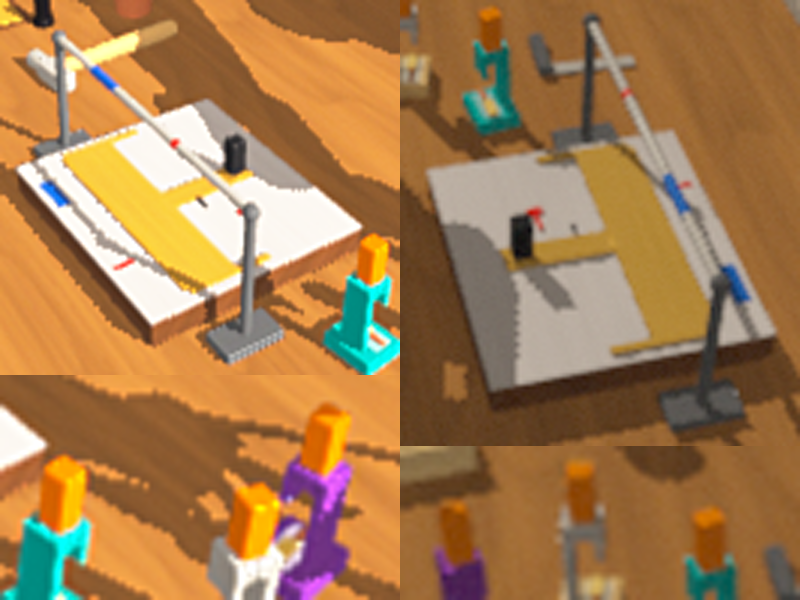

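The plain white steel and wood carrier is confirmed: it has an orange grip, at scene (357,257) and side (220,112). The stand has its blue band towards -y and its red band towards +y. Next I triangulate.

```bash
cat >> h.py <<'E'
def tri(rs):
    A=np.zeros((3,3));b=np.zeros(3)
    for p,d in rs:
        M=np.eye(3)-np.outer(d,d);A+=M;b+=M@p
    x=np.linalg.solve(A,b);return x,[np.linalg.norm(np.cross(x-p,d))*1e3 for p,d in rs]
E
python3 - <<'E'
from h import *
S=cam("scene");D=cam("side")
for n,a,b in(("grip",(356.7,257.2),(219.9,112.4)),("postL-",(209.3,177.3),(309.6,194.6)),("postR+",(273.7,235.7),(273.8,120.6)),("knob",(268,216),(254.3,181.5)),("blueband",(224,190.7),(296.7,168.9)),("redband",(247.7,212.7),(283,141))
,("purple",(371.5,240),(196.7,120)),("turq",(314,253),(244.5,121))):
    x,e=tri([ray(S,*a),ray(D,*b)]);print(n,x.round(3),np.round(e,1))
E
```

```text
grip [0.455 0.358 0.123] [1. 1.]
postL- [ 0.641 -0.179  0.165] [1.2 1.2]
postR+ [0.631 0.202 0.165] [2.7 2.7]
knob [0.516 0.007 0.066] [2.8 2.8]
blueband [ 0.638 -0.07   0.168] [1.4 1.4]
redband [0.634 0.075 0.167] [1.3 1.3]
purple [0.361 0.326 0.121] [0.1 0.1]
turq [0.541 0.281 0.12 ] [1.3 1.3]
```

```bash
cat >> h.py <<'E'
def go(x,y,z,yaw=None):
    """shift in tool axes (cm) after turning (deg) so that tool y lies along world y turned by yaw deg"""
    o=bot.get_obs();M=R.from_quat(o["tcp_rot"]).as_matrix()
    cur=np.degrees(np.arctan2(-M[0,1],M[1,1])); t=0 if yaw is None else -(yaw-cur)
    M2=M@R.from_euler("z",t,degrees=True).as_matrix()
    print("pos",o["ee_pos"].round(4),"yaw %.2f tilt %.4f"%(cur,M[2,2]),"turn %.1f"%t,"shift after turn",(M2.T@(np.array([x,y,z])-o["ee_pos"])*100).round(2),"before",(M.T@(np.array([x,y,z])-o["ee_pos"])*100).round(2),"t",o["clock"].round(2) if hasattr(o["clock"],"round") else o["clock"])
E
python3 -c "
from h import *
go(.435,.36,.25,0)"
```

```text
pos [0.1788 0.6246 0.2141] yaw -15.97 tilt -1.0000 turn -16.0 shift after turn [-25.62 -26.47  -3.58] before [-31.91 -18.39  -3.58] t 0.25
```

```bash
python3 -m crank '0 0 -1 -5.3 0.3; 0 0 -1.3 -5.3 0.3; 0 0 -1.3 -5.4 0.3; -2.8 -2.9 0 0 0.3; -2.8 -2.9 0 0 0.3; -2.8 -2.9 0 0 0.3; -2.8 -2.9 0 0 0.3; -2.8 -2.9 0 0 0.3' && python3 -m crank '-2.8 -2.9 0 0 0.3; -2.8 -2.9 0 0 0.3; -2.8 -2.9 0 0 0.3; -2.8 -2.9 0 0 0.3; 0 0 0 0 0.3; 0 0 0 0 0.3' && python3 - <<'E'
from h import *
go(.435,.36,.25,0)
c=cam("wrist"); np.savez("w1.npz",P=c["P"],Rm=c["Rm"],mtx=c["mtx"])
im=c["img"][:,:,::-1]; cv2.imwrite("pics/w1.png",im)
u=proj(c,(.455,.358,.14));print("expected grip top",u)
hsv=cv2.cvtColor(im,cv2.COLOR_BGR2HSV);m=cv2.inRange(hsv,(6,180,100),(19,255,255))
k,l,st,ce=cv2.connectedComponentsWithStats(m)
print([(ce[i].round(1).tolist(),st[i].tolist(),cv2.minAreaRect(np.argwhere(l==i)[:,::-1].astype(np.float32))) for i in range(1,k) if st[i,4]>60])
E
```

```text
clock: 0.92
ee_pos: [0.3198, 0.4785, 0.2506]
tcp_rot: [-0.001, 1.0, 0.0, 0.0]
wrist_force: [1.1, 1.4, -0.1]
width: 0.0618
finger_force: 0.0
clock: 1.42
ee_pos: [0.4322, 0.3625, 0.2506]
tcp_rot: [0.002, 1.0, 0.0, -0.0]
wrist_force: [-0.2, -0.5, -0.4]
width: 0.0618
finger_force: 0.0
pos [0.4322 0.3625 0.2506] yaw -0.20 tilt -1.0000 turn -0.2 shift after turn [-0.28 -0.25  0.05] before [-0.28 -0.25  0.05] t 1.4167
expected grip top [256.58630465 211.76350582]
[]
```

View pics/w1.png

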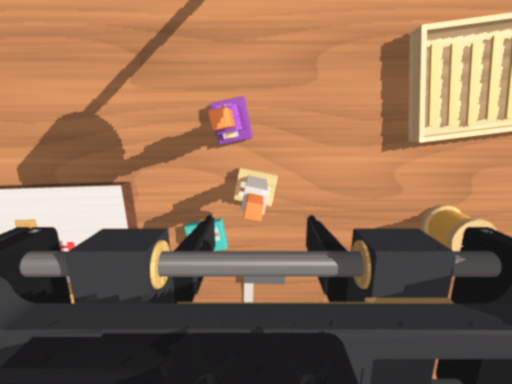

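The wrist view shows the plain carrier's grip at (254,206) and its foot at (256,188), turned about -16°. A crop should refine that.

```bash
python3 - <<'E'
import cv2
im=cv2.imread("pics/w1.png");cv2.imwrite("pics/w1c.png",cv2.resize(im[155:235,200:300],(800,640)[:2],interpolation=cv2.INTER_CUBIC)[:600])
E
```

```text
(no output)
```

View pics/w1c.png

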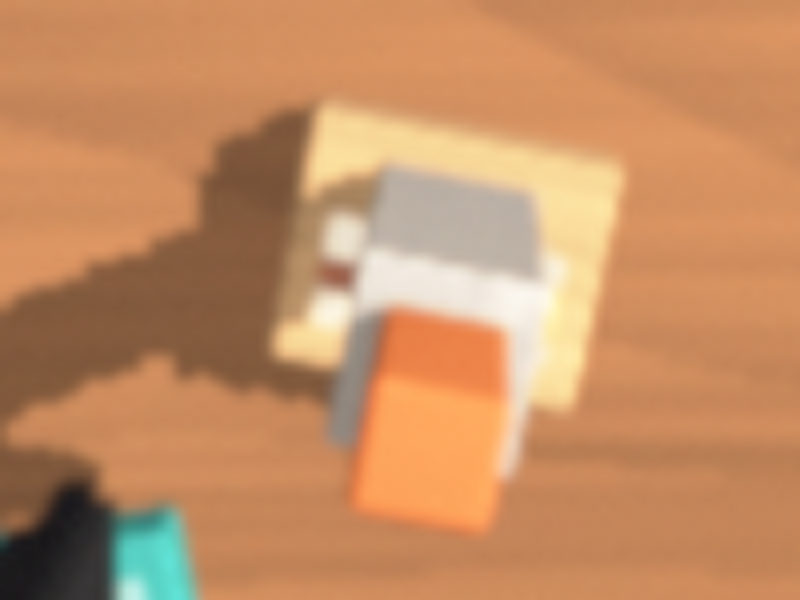

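```bash
python3 - <<'E'
from h import *
z=np.load("w1.npz");c={k:z[k] for k in z}
f=lambda L,h:np.array([onz(c,200+u/8,155+v/8,h) for u,v in L])
F=f([(318,100),(625,165),(572,410),(272,358)],.018);G=f([(385,372),(508,395),(490,532),(352,510)],.140)
for Q in(F,G):
    e=[Q[1]-Q[0],Q[2]-Q[3]];e2=[Q[3]-Q[0],Q[2]-Q[1]]
    print(Q.mean(0).round(4),[np.degrees(np.arctan2(-v[0],v[1])).round(1) for v in e],[np.degrees(np.arctan2(v[1],v[0])).round(1) for v in e2],[np.linalg.norm(v).round(4) for v in e+e2])
g=F.mean(0)*.5+G.mean(0)*.5
go(g[0],g[1],.20,-11)
go(g[0],g[1],.105,-11)
E
```

```text
[0.4558 0.3552 0.018 ] [np.float64(-12.2), np.float64(-10.4)] [np.float64(-11.2), np.float64(-11.3)] [np.float64(0.0592), np.float64(0.0592), np.float64(0.0513), np.float64(0.0494)]
[0.4548 0.3554 0.14  ] [np.float64(-11.2), np.float64(-9.7)] [np.float64(-13.7), np.float64(-7.2)] [np.float64(0.017), np.float64(0.0192), np.float64(0.0203), np.float64(0.0198)]
pos [0.4313 0.3635 0.2505] yaw -0.08 tilt -1.0000 turn 10.9 shift after turn [-2.52 -0.35  5.05] before [-2.41 -0.82  5.05] t 1.4667
pos [0.4313 0.3635 0.2505] yaw -0.08 tilt -1.0000 turn 10.9 shift after turn [-2.53 -0.35 14.55] before [-2.41 -0.82 14.55] t 1.4667
```

```bash
python3 -m crank '0 0 0 5.5 0.3; 0 0 0 5.5 0.3; -2.5 -0.4 3 0 0.3; 0 0 3 0 0.3; 0 0 3 0 0.3; 0 0 3 0 0.3; 0 0 2.6 0 0.3; 0 0 0 0 0.3' && python3 -c "
from h import *
go(.455,.3555,.104,-11)"
```

```text
clock: 2.13
ee_pos: [0.4498, 0.3542, 0.0979]
tcp_rot: [0.094, 0.996, -0.004, -0.005]
wrist_force: [0.1, -0.8, -1.0]
width: 0.0619
finger_force: 0.0
pos [0.4498 0.3542 0.0979] yaw -10.83 tilt -0.9999 turn 0.2 shift after turn [-0.48  0.22 -0.62] before [-0.48  0.22 -0.62] t 2.1333
```

```bash
python3 -m crank '-0.3 0.1 -0.6 0 0.3; 0 0 0 0 0.3; 0 0 0 0 0.3' && python3 -c "
from h import *
go(.455,.3555,.104,-11)"
```

```text
clock: 2.38
ee_pos: [0.4597, 0.3575, 0.1144]
tcp_rot: [0.095, 0.995, 0.002, 0.002]
wrist_force: [0.7, 0.1, 0.5]
width: 0.0618
finger_force: 0.0
pos [0.4597 0.3575 0.1144] yaw -10.93 tilt -1.0000 turn 0.1 shift after turn [ 0.43 -0.29  1.04] before [ 0.43 -0.29  1.04] t 2.3833
```

```bash
python3 -m crank '0 0 0 0 0.3; 0 0 0 0 0.3; 0 0 0 0 0.3; 0 0 0 0 0.3' && python3 -c "
from h import *
go(.455,.3555,.104,-11)"
```

```text
clock: 2.72
ee_pos: [0.4582, 0.3558, 0.1112]
tcp_rot: [0.096, 0.995, 0.0, 0.0]
wrist_force: [-0.3, 0.3, -1.8]
width: 0.0617
finger_force: 0.0
pos [0.4582 0.3558 0.1112] yaw -10.98 tilt -1.0000 turn 0.0 shift after turn [ 0.3  -0.09  0.72] before [ 0.3  -0.09  0.72] t 2.7167
```

```bash
python3 -m crank '0.15 -0.1 0.3 0 0.3; 0.15 0 0.3 0 0.3; 0 0 0.1 0 0.3; 0 0 0 0 0.3; 0 0 0 0 -1; 0 0 0 0 -1; 0 0 0 0 -1; 0 0 0 0 -1' 35 && python3 -m crank '0 0 0 0 -1; 0 0 0 0 -1; 0 0 0 0 -1' && python3 -c "
from h import *
go(.455,.3555,.104,-11)"
```

```text
clock: 3.38
ee_pos: [0.4549, 0.3554, 0.1038]
tcp_rot: [0.096, 0.995, 0.0, 0.0]
wrist_force: [0.1, 0.3, -0.6]
width: 0.0404
finger_force: 0.0
clock: 3.63
ee_pos: [0.4548, 0.3553, 0.1037]
tcp_rot: [0.096, 0.995, -0.0, 0.0]
wrist_force: [-0.1, -0.1, 1.0]
width: 0.0206
finger_force: 0.3
pos [0.4548 0.3553 0.1037] yaw -10.97 tilt -1.0000 turn 0.0 shift after turn [-0.01  0.02 -0.03] before [-0.01  0.02 -0.03] t 3.6333
```

Grasped. Lift, then refine the rail and bands numerically.

```bash
python3 -m crank '0 0 -2 0 -1; 0 0 -3 0 -1; 0 0 -4 0 -1; 0 0 -4 0 -1; 0 0 -2 -4 -1; 0 0 -1 -4.5 -1; 0 0 0 -4 -1; 0 0 0 0 -1' && python3 - <<'E'
from h import *
go(.578,-.0716,.26,1.5)
S=cam("scene");D=cam("side")
for n,c in(("S",S),("D",D)):
    hsv=cv2.cvtColor(c["img"],cv2.COLOR_RGB2HSV)
    for nm,lo,hi,box in(("b",(105,120,80),(125,255,255),(190,170,330,300)),("r",(0,140,120),(6,255,255),(190,160,330,280)),("r",(174,140,120),(180,255,255),(190,160,330,280))):
        m=cv2.inRange(hsv,lo,hi);k,l,st,ce=cv2.connectedComponentsWithStats(m)
        for i in range(1,k):
            u,v=ce[i]
            if st[i,4]>=3 and 190<u<340 and 125<v<290: print(n,nm,ce[i].round(1),st[i,4],onz(c,u,v,.165)[:2].round(3),onz(c,u,v,.036)[:2].round(3))
E
```

```text
clock: 4.3
ee_pos: [0.455, 0.3554, 0.2645]
tcp_rot: [-0.014, 1.0, 0.0, 0.001]
wrist_force: [-0.3, -0.1, -2.1]
width: 0.0198
finger_force: 35.0
pos [0.455  0.3554 0.2645] yaw 1.59 tilt -1.0000 turn 0.1 shift after turn [-11.18 -43.01   0.43] before [-11.11 -43.03   0.43] t 4.3
S b [223.7 190.7] 21 [ 0.638 -0.075] [ 0.546 -0.257]
S b [207.8 229.2] 32 [0.773 0.082] [ 0.707 -0.069]
S r [247.5 212.5] 4 [0.634 0.071] [ 0.541 -0.082]
S r [231.8 252.2] 5 [0.762 0.202] [0.694 0.075]
D b [296.6 168.7] 22 [ 0.638 -0.065] [0.69  0.067]
D b [313.7 194.5] 33 [ 0.654 -0.182] [ 0.709 -0.07 ]
D r [283.  140.5] 4 [0.635 0.08 ] [0.686 0.238]
D r [257.4 174.4] 9 [ 0.513 -0.065] [0.543 0.067]
```

```bash
python3 -m crank '-0.5 -2 0 0 -1; -1 -4 0 0 -1; -1 -4 0 0 -1; -1 -4 0 0 -1; -1 -4 0 0 -1; -1 -4 0 0 -1; -1 -4 0 0 -1; -1 -4 0 0 -1' && python3 -m crank '-1 -4 0 0 -1; -1 -4 0 0 -1; -0.7 -3 0 0 -1; -0.3 -2 0 0 -1; 0 0 0 0 -1; 0 0 0 0 -1; 0 0 0 0 -1; 0 0 0 0 -1' && python3 - <<'E'
from h import *
go(.578,-.0716,.224,1.5)
c=cam("wrist");cv2.imwrite("pics/w2.png",c["img"][:,:,::-1]);np.savez("w2.npz",P=c["P"],Rm=c["Rm"],mtx=c["mtx"])
E
```

```text
clock: 5.07
ee_pos: [0.5373, 0.0555, 0.2623]
tcp_rot: [-0.013, 1.0, 0.0, -0.001]
wrist_force: [1.6, -0.4, -2.3]
width: 0.0202
finger_force: 35.0
clock: 5.73
ee_pos: [0.5709, -0.0706, 0.2631]
tcp_rot: [-0.014, 1.0, 0.0, -0.0]
wrist_force: [-0.4, 0.1, -2.1]
width: 0.0201
finger_force: 35.0
pos [ 0.5709 -0.0706  0.2631] yaw 1.57 tilt -1.0000 turn 0.1 shift after turn [-0.72 -0.12  3.91] before [-0.71 -0.12  3.91] t 5.7333
```

View pics/w2.png

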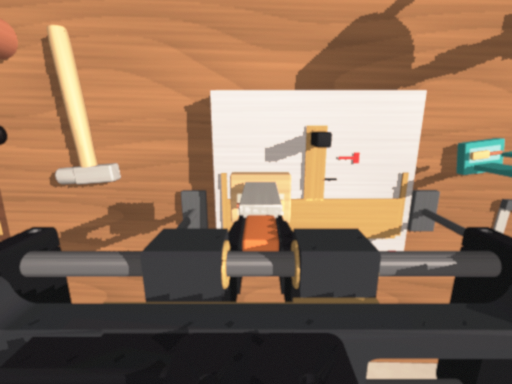

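The wrist view shows the box's near corners at (211,92) and (424,92), the knob at (321,139), the index at (355,157) and the pointer at (330,180). The carrier is held upright at (260,210).

```bash
python3 - <<'E'
from h import *
z=np.load("w2.npz");c={k:z[k] for k in z}
im=cv2.imread("pics/w2.png")
g=cv2.inRange(cv2.cvtColor(im,cv2.COLOR_BGR2HSV),(0,0,150),(180,60,255)); g[:80]=0;g[170:]=0
ys,xs=np.where(g>0); 
# near edge (top row per column), left edge (first col per row), right edge
top=[(u,np.where(g[:,u])[0].min()-.5) for u in range(230,410,5)]
L=[(np.where(g[v,200:])[0].min()+199.5,v) for v in range(100,160,4)];Rr=[(np.where(g[v,:450])[0].max()+.5,v) for v in range(100,160,4)]
T=np.array([onz(c,u,v,.036)[:2] for u,v in top]);p=np.polyfit(T[:,1],T[:,0],1);yaw=np.degrees(np.arctan(-p[0]))
l=np.median([onz(c,u,v,.036)[:2] for u,v in L],0);r=np.median([onz(c,u,v,.036)[:2] for u,v in Rr],0)
print("yaw",yaw,"left",l,"right",r,"near edge x at mid",np.polyval(p,(l[1]+r[1])/2),np.std(T[:,0]-np.polyval(p,T[:,1])))
a=np.radians(yaw);e=np.array([np.cos(a),np.sin(a)]);m=(l+r)/2;m=np.array([np.polyval(p,m[1]),m[1]])+0
print("O",m+.185*e)
print("index",onz(c,355,157,.036),"ptr",onz(c,335,180,.041),"knobtop",onz(c,321,139,.088))
E
```

```text
yaw 1.617400281564184 left [ 0.50773375 -0.14305456] right [0.49926631 0.1567498 ] near edge x at mid 0.4517411310788142 4.8074067159589095e-17
O [0.63666743 0.01206928]
index [0.54317562 0.06740067 0.036     ] ptr [0.57738242 0.03993134 0.041     ] knobtop [0.51656554 0.00372647 0.088     ]
```

```bash
python3 -m crank '0 -0.1 1 0 -1; 0 0 1.4 0 -1; 0 0 1 0 -1; 0 0 0.5 0 -1; 0 0 0 0 -1; 0 0 0 0 -1; 0 0 0 0 -1; 0 0 0 0 -1' && python3 -c "
from h import *
go(.6387,-.0715,.224,1.5)"
```

```text
clock: 6.45
ee_pos: [0.5717, -0.0729, 0.2255]
tcp_rot: [-0.013, 1.0, -0.0, 0.001]
wrist_force: [-0.0, 0.5, -1.4]
width: 0.0202
finger_force: 35.0
pos [ 0.5717 -0.0729  0.2255] yaw 1.52 tilt -1.0000 turn 0.0 shift after turn [-6.7  -0.04  0.16] before [-6.7  -0.04  0.16] t 6.45
```

```bash
python3 -m crank '-0.5 0 0 0 -1; -1 0 0.1 0 -1; -1.2 0.1 0 0 -1; -1.2 0 0 0 -1; -1.2 0 0 0 -1; -1 0 0 0 -1; -0.6 0 0 0 -1; 0 0 0 0 -1' && python3 -m crank '0 0 0 0 -1; 0 0 0 0 -1; 0 0 0 0 -1' && python3 - <<'E'
from h import *
go(.6387,-.0715,.1887,1.5)
S=cam("scene")["img"][160:285,190:323,::-1];D=cam("side")["img"][110:235,220:332,::-1]
c=np.hstack([cv2.resize(S,(400,400),interpolation=2),cv2.resize(D,(400,400),interpolation=2)]);cv2.imwrite("pics/c3.png",c)
E
```

```text
clock: 7.12
ee_pos: [0.6394, -0.0699, 0.2234]
tcp_rot: [-0.013, 1.0, 0.0, 0.0]
wrist_force: [-0.8, -0.2, -1.9]
width: 0.0198
finger_force: 35.0
clock: 7.37
ee_pos: [0.6378, -0.07, 0.2237]
tcp_rot: [-0.013, 1.0, -0.0, -0.0]
wrist_force: [1.0, 0.2, -2.6]
width: 0.0197
finger_force: 35.0
pos [ 0.6378 -0.07    0.2237] yaw 1.52 tilt -1.0000 turn 0.0 shift after turn [-0.09 -0.15  3.5 ] before [-0.09 -0.15  3.5 ] t 7.3667
```

View pics/c3.png

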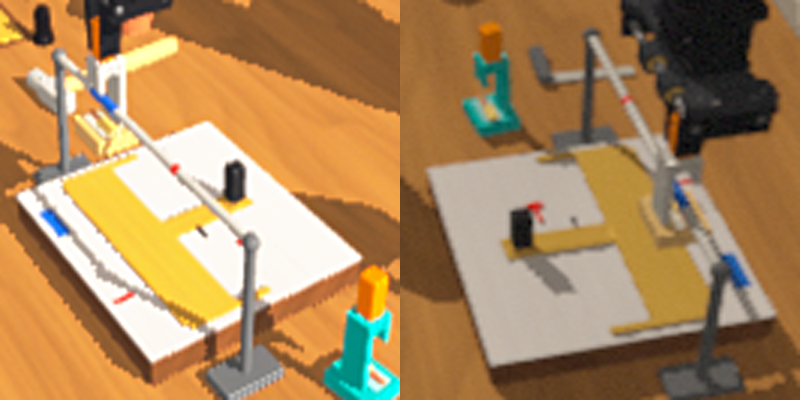

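The crop shows the rail passing through the carrier's mouth at the blue band: scene crop (105,95), side crop (680,190). I'll lower it slowly now.

```bash
python3 -m crank '0 -0.1 0.5 0 -1; -0.1 0 0.7 0 -1; 0 0 0.7 0 -1; 0 0 0.5 0 -1; 0 0 0.3 0 -1; 0 0 0.2 0 -1; 0 0 0.1 0 -1; 0 0 0 0 -1' && python3 -m crank '0 0 0 0 -1; 0 0 0.2 0 -1; 0 0 0.1 0 -1; 0 0 0 0 -1; 0 0 0 0 -1' && python3 -c "
from h import *
go(.6387,-.0715,.1887,1.5);print(bot.get_obs()['wrist_force'],bot.get_obs()['wrist_torque'])"
```

```text
clock: 8.13
ee_pos: [0.6392, -0.0709, 0.1934]
tcp_rot: [-0.013, 1.0, 0.0, -0.0]
wrist_force: [-0.1, -0.4, -2.6]
width: 0.0197
finger_force: 35.0
clock: 8.55
ee_pos: [0.6392, -0.0709, 0.1906]
tcp_rot: [-0.013, 1.0, 0.0, -0.0]
wrist_force: [0.5, 0.1, -2.2]
width: 0.02
finger_force: 35.0
pos [ 0.6392 -0.0709  0.1906] yaw 1.53 tilt -1.0000 turn 0.0 shift after turn [ 0.05 -0.06  0.19] before [ 0.05 -0.06  0.19] t 8.55
[ 0.48872322  0.11389891 -2.15267328] [0.07869044 0.01903909 0.05730417]
```

```bash
python3 -m crank '0 0 0.1 0 -1; 0 0 0.1 0 -1; 0 0 0 0 -1; 0 0 0 0 -1; 0 0 0 0 -1; 0 0 0 0 -1' && python3 -c "
from h import *
go(.6387,-.0715,.1887,1.5);print(bot.get_obs()['wrist_force'],bot.get_obs()['wrist_torque'])"
```

```text
clock: 9.05
ee_pos: [0.6393, -0.0709, 0.1888]
tcp_rot: [-0.013, 1.0, -0.0, 0.0]
wrist_force: [1.2, 0.2, -0.3]
width: 0.0199
finger_force: 35.0
pos [ 0.6393 -0.0709  0.1888] yaw 1.52 tilt -1.0000 turn 0.0 shift after turn [ 0.06 -0.06  0.01] before [ 0.06 -0.06  0.01] t 9.05
[ 1.1755974   0.17179354 -0.2629486 ] [ 0.02918629 -0.02031253 -0.02762488]
```

Seated on the rail. Slide it along +y.

```bash
python3 -m crank '0 0.5 0 0 -1; 0 1 0 0 -1; 0 1.5 0 0 -1; 0 1.5 0 0 -1; 0 1.5 0 0 -1; 0 1.5 0 0 -1; 0 1.5 0 0 -1; 0 1.5 0 0 -1' && python3 -m crank '0 1.5 0 0 -1; 0 1 0 0 -1; 0 0.8 0 0 -1; 0 0.5 0 0 -1; 0 0 0 0 -1; 0 0 0 0 -1; 0 0 0 0 -1; 0 0 0 0 -1' && python3 - <<'E'
from h import *
go(.6347,.0745,.1887,1.5);print(bot.get_obs()['wrist_force'])
s=cam("scene");d=cam("side")
S=s["img"][160:285,190:323,::-1];D=d["img"][110:235,220:332,::-1]
c=np.hstack([cv2.resize(S,(400,400),interpolation=2),cv2.resize(D,(400,400),interpolation=2)]);cv2.imwrite("pics/c4.png",c)
E
```

```text
clock: 9.72
ee_pos: [0.6363, 0.036, 0.1888]
tcp_rot: [-0.014, 1.0, -0.0, 0.0]
wrist_force: [-0.6, -1.5, -0.8]
width: 0.0201
finger_force: 35.0
clock: 10.38
ee_pos: [0.6355, 0.072, 0.1888]
tcp_rot: [-0.013, 1.0, 0.0, 0.0]
wrist_force: [-1.8, 1.4, 1.0]
width: 0.0196
finger_force: 35.0
pos [0.6355 0.072  0.1888] yaw 1.49 tilt -1.0000 turn -0.0 shift after turn [0.07 0.26 0.02] before [0.07 0.26 0.02] t 10.3833
[-1.80076736  1.38087371  1.02271858]
```

View pics/c4.png

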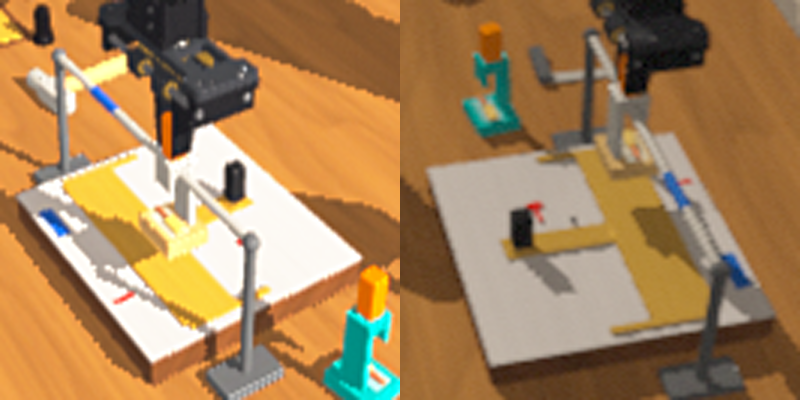

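```bash
python3 - <<'E'
from h import *
O=np.array([.6365,.0112]);a=np.radians(1.55);Rt=np.array([[np.cos(a),np.sin(a)],[-np.sin(a),np.cos(a)]])
for n,f in(("scene","pics/scene.png"),("side","pics/side.png")):
    c=cam(n)
    for tag,im in(("start",cv2.imread(f)),("now",c["img"][:,:,::-1])):
        im=im.astype(float);B,G,Rd=im[...,0],im[...,1],im[...,2]
        for col,w in(("red",np.clip(Rd-np.maximum(G,B)*1.0-30-0.35*np.abs(Rd)*(G>B+40),0,None)),("blue",np.clip(B-1.0*np.maximum(G,Rd)-25,0,None))):
            for nm,z,P in(("rail",.165,[(0,y) for y in((.064,) if col=="red" else (-.082,))]),("strip",.036,[(.075,.064)] if col=="red" else [(.075,-.082)])):
                X=O+Rt.T@np.array(P[0]);u,v=proj(c,[*X,z]);r=6 if col=="red" else 8
                yy,xx=np.mgrid[0:384,0:512];m=(abs(xx-u)<r)*(abs(yy-v)<r)*w
                if m.sum()>60:
                    q=onz(c,(m*xx).sum()/m.sum(),(m*yy).sum()/m.sum(),z)[:2];print(n,tag,col,nm,int(m.sum()),(Rt@(q-O)*1e3).round(1))
print("tcp",(Rt@(bot.get_obs()["ee_pos"][:2]-O)*1e3).round(1))
E
```

```text
scene start red rail 1003 [-1.4 59. ]
scene start red strip 1418 [65.4 62.9]
scene start blue rail 2295 [ -2.5 -87.5]
scene start blue strip 2817 [ 69.  -81.8]
scene now red rail 146 [-8.8 39.1]
scene now red strip 1394 [65.8 63. ]
scene now blue rail 2320 [ -2.5 -87.5]
scene now blue strip 2268 [ 68.9 -79.2]
side start red rail 536 [-0.9 68.5]
side start red strip 266 [70.9 62.7]
side start blue rail 1129 [ -0.5 -77.7]
side start blue strip 1028 [ 71.  -81.5]
side now red rail 107 [ 4.2 71.5]
side now red strip 275 [71.  62.9]
side now blue rail 1158 [ -0.6 -77.7]
side now blue strip 750 [ 70.7 -78.9]
tcp [ 0.6 60.7]
```

Marker at stand y 63 mm, carrier at 60.7 mm. Nudge it, then release.

```bash
python3 -m crank '0 0.15 0 0 -1; 0 0.15 0 0 -1; 0 0 0 0 -1; 0 0 0 0 -1; 0 0 0 0 -1; 0 0 0 0 -1' && python3 -c "
from h import *
go(.6347,.0744,.1887,1.5)"
```

```text
clock: 11.08
ee_pos: [0.6354, 0.0746, 0.1888]
tcp_rot: [-0.013, 1.0, -0.0, 0.0]
wrist_force: [-1.8, -2.6, 2.6]
width: 0.0199
finger_force: 35.0
pos [0.6354 0.0746 0.1888] yaw 1.52 tilt -1.0000 turn 0.0 shift after turn [ 0.07 -0.02  0.01] before [ 0.07 -0.02  0.01] t 11.0833
```

```bash
python3 -m crank '0.08 0 0 0 -1; 0 0 0 0 -1; 0 0 0 0 -0.4; 0 0 0 0 -0.4; 0 0 0 0 -0.2; 0 0 0 0 -0.2; 0 0 0 0 0; 0 0 0 0 0' && python3 -m crank '0 0 0 0 0; 0 0 -0.5 0 0; 0 0 -1 0 0; 0 0 -1.5 0 0; 0 0 -1.5 0 0; 0 0 -1.5 0 0; 0 0 -1.5 0 0; 0 0 -0.5 0 0' && python3 - <<'E'
from h import *
go(.6347,.0744,.1887,1.5)
s=cam("scene");d=cam("side")
S=s["img"][160:285,190:323,::-1];D=d["img"][110:235,220:332,::-1]
c=np.hstack([cv2.resize(S,(400,400),interpolation=2),cv2.resize(D,(400,400),interpolation=2)]);cv2.imwrite("pics/c5.png",c)
E
```

```text
clock: 11.75
ee_pos: [0.6345, 0.0751, 0.1885]
tcp_rot: [-0.013, 1.0, 0.0, -0.0]
wrist_force: [-0.2, -0.1, 0.3]
width: 0.0448
finger_force: 0.0
clock: 12.42
ee_pos: [0.636, 0.0751, 0.2737]
tcp_rot: [-0.013, 1.0, 0.0, 0.003]
wrist_force: [1.5, 0.2, 0.9]
width: 0.0478
finger_force: 0.0
pos [0.636  0.0751 0.2737] yaw 1.53 tilt -1.0000 turn 0.0 shift after turn [ 0.19 -0.06  8.5 ] before [ 0.19 -0.06  8.5 ] t 12.4167
```

View pics/c5.png

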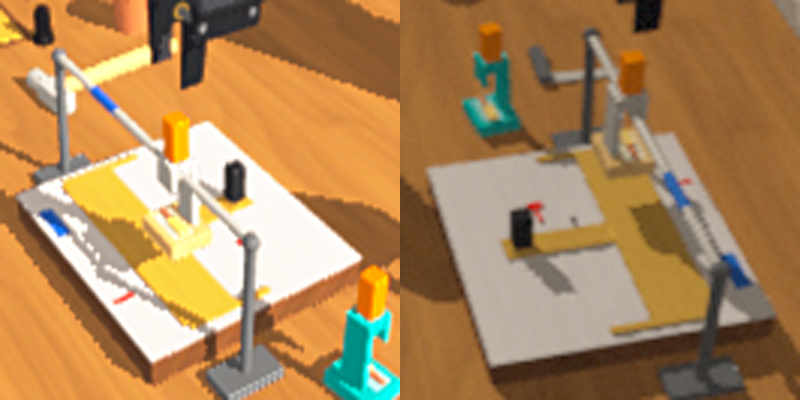

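The carrier hangs upright and the gripper is clear. Next: verify its y and go to the knob.

```bash
python3 - <<'E'
from h import *
S=cam("scene");D=cam("side");print(tri([ray(S,248.5,203.1),ray(D,284.7,132.8)]))
go(.5165,.0065,.27,1.55)
E
python3 -m crank '1 -0.5 0 0 0; 2 -1.2 0 0 0; 2 -1.2 0 0 0; 2 -1.2 0 0 0; 2 -1.2 0 0 0; 1.5 -1 0 0 0; 1 -0.4 0 0 0; 0 0 0 0 0' && python3 -m crank '0 0 0 0 0; 0 0 0 0 0; 0 0 0 0 0; 0 0 0 0 0' && python3 - <<'E'
from h import *
go(.5165,.0065,.052,1.55)
c=cam("wrist");cv2.imwrite("pics/w6.png",c["img"][:,:,::-1]);np.savez("w6.npz",P=c["P"],Rm=c["Rm"],mtx=c["mtx"])
E
```

```text
(array([0.63512349, 0.07485239, 0.20185105]), [np.float64(1.5935548216132212), np.float64(1.593554821613308)])
pos [0.6343 0.075  0.2683] yaw 1.52 tilt -1.0000 turn -0.0 shift after turn [11.96 -6.53 -0.16] before [11.96 -6.53 -0.16] t 12.6167
clock: 13.28
ee_pos: [0.5194, 0.0043, 0.2679]
tcp_rot: [-0.013, 1.0, 0.0, -0.001]
wrist_force: [1.0, 0.4, 0.8]
width: 0.0478
finger_force: 0.0
clock: 13.62
ee_pos: [0.5218, 0.0053, 0.2684]
tcp_rot: [-0.014, 1.0, 0.0, -0.0]
wrist_force: [-0.2, -0.5, -0.4]
width: 0.0474
finger_force: 0.0
pos [0.5218 0.0053 0.2684] yaw 1.56 tilt -1.0000 turn 0.0 shift after turn [ 0.52  0.13 21.64] before [ 0.52  0.13 21.64] t 13.6167
```

View pics/w6.png

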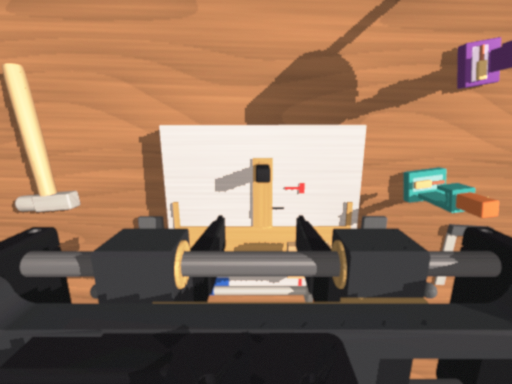

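The knob top is at (263,174), the index bar runs (284–302,188) and the pointer is at (278,208).

```bash
python3 - <<'E'
from h import *
z=np.load("w6.npz");c={k:z[k] for k in z};im=cv2.imread("pics/w6.png").astype(int)
B,G,Rd=im[...,0],im[...,1],im[...,2]
m=(Rd-np.maximum(G,B)>60);m[:175]=0;m[200:]=0;m[:,:280]=0;m[:,310:]=0
ys,xs=np.where(m);ib=ys[xs<297].mean();print("bar row",ib,xs.min(),xs.max(),ys.min(),ys.max())
d=im.max(2)<90;r=d[200:216,274:284];py,px=np.where(r);print("ptr row",py.mean()+200,px.min()+274,px.max()+274)
k=d[150:186,250:278];ky,kx=np.where(k);print("knob",kx.min()+250,kx.max()+250,ky.min()+150,ky.max()+150)
O=np.array([.6365,.0112]);a=np.radians(1.55);Rt=np.array([[np.cos(a),np.sin(a)],[-np.sin(a),np.cos(a)]])
f=lambda u,v,h:((Rt@(onz(c,u,v,h)[:2]-O))*1e3).round(1)
print("index",f(284,ib,.036),"ptr",f(283,py.mean()+200,.041),"knobtop",f(263,174,.088),onz(c,263,174,.088))
E
```

```text
bar row 188.0 285 304 183 193<stdin>:6: RuntimeWarning: Mean of empty slice.
  ret = ret.dtype.type(ret / rcount)
Traceback (most recent call last):
ValueError: zero-size array to reduction operation minimum which has no identity
```

```bash
python3 - <<'E'
from h import *
z=np.load("w6.npz");c={k:z[k] for k in z};g=cv2.imread("pics/w6.png",0).astype(float)
w=np.clip(200-g[202:215,275:283],0,None);ptr=(w.sum(1)*np.arange(202,215)).sum()/w.sum();print(ptr,w.sum(1))
k=g[158:190,252:275]<60;ky,kx=np.where(k);print("knob",kx.min()+252,kx.max()+252,ky.min()+158,ky.max()+158)
O=np.array([.6365,.0112]);a=np.radians(1.55);Rt=np.array([[np.cos(a),np.sin(a)],[-np.sin(a),np.cos(a)]])
f=lambda u,v,h:((Rt@(onz(c,u,v,h)[:2]-O))*1e3).round(1)
print("index",f(284,188,.036),"ptr",f(281,ptr,.039),"knobtop",f(263,174,.088),onz(c,263,174,.088))
E
```

```text
207.79396615158205 [  0.   0.   0.   0.   0. 464. 711. 184.   0.   0.   0.   0.   0.]
knob 256 268 165 180
index [-90.5  33.1] ptr [-59.7  28.9] knobtop [-121.4    0.3] [0.51512038 0.00826001 0.088     ]
```

```bash
python3 -m crank '0.3 0.1 1 0 0; 0.3 0.1 3 0 0; 0 0 3.5 0 0; 0 0 3.5 0 0; 0 0 3.5 0 0; 0 0 2.5 0 0; 0 0 1.5 0 0; 0 0 0.5 0 0' && python3 -m crank '0 0 0 0 0; 0 0 0 0 0; 0 0 0 0 0; 0 0 0 0 0; 0 0 0 0 0; 0 0 0 0 0' && python3 -c "
from h import *
go(.516,.008,.052,1.55)"
```

```text
clock: 14.33
ee_pos: [0.5122, 0.0073, 0.0741]
tcp_rot: [-0.013, 1.0, 0.0, -0.004]
wrist_force: [0.4, -0.2, -0.4]
width: 0.0474
finger_force: 0.0
clock: 14.83
ee_pos: [0.5159, 0.0067, 0.0797]
tcp_rot: [-0.013, 1.0, -0.0, 0.001]
wrist_force: [-1.1, -0.8, -0.1]
width: 0.0479
finger_force: 0.0
pos [0.5159 0.0067 0.0797] yaw 1.53 tilt -1.0000 turn -0.0 shift after turn [-0.    0.13  2.77] before [-0.    0.13  2.77] t 14.8333
```

```bash
python3 -m crank '0 0.1 0.7 0 0; 0 0 1 0 0; 0 0 0.7 0 0; 0 0 0.3 0 0; 0 0 0 0 0; 0 0 0 0 0; 0 0 0 0 0; 0 0 0 0 -1' 45 && python3 -m crank '0 0 0 0 -1; 0 0 0 0 -1; 0 0 0 0 -1; 0 0 0 0 -1; 0 0 0 0 -1; 0 0 0 0 -1; 0 0 0 0 -1' && python3 -c "
from h import *
go(.516,.008,.052,1.55)"
```

```text
clock: 15.5
ee_pos: [0.5157, 0.0078, 0.0521]
tcp_rot: [-0.013, 1.0, -0.0, 0.0]
wrist_force: [-0.0, -0.2, 0.1]
width: 0.0446
finger_force: 0.0
clock: 16.08
ee_pos: [0.5154, 0.0085, 0.0518]
tcp_rot: [-0.013, 1.0, 0.001, 0.0]
wrist_force: [-0.3, 4.3, 2.0]
width: 0.0195
finger_force: 45.0
pos [0.5154 0.0085 0.0518] yaw 1.53 tilt -1.0000 turn -0.0 shift after turn [-0.06 -0.05 -0.02] before [-0.06 -0.05 -0.02] t 16.0833
```

```bash
python3 -m crank '0.3 0 0 0 -1; 0.5 0 0 0 -1; 0.6 0 0 0 -1; 0.6 0 0 0 -1; 0.5 0 0 0 -1; 0.4 0 0 0 -1; 0.2 0 0 0 -1; 0 0 0 0 -1' && python3 -m crank '0 0 0 0 -1; 0 0 0 0 -1; 0 0 0 0 -1; 0 0 0 0 -1' && python3 - <<'E'
from h import *
go(.5154-.0305,.0077,.052,1.55)
c=cam("wrist");s=cam("scene");d=cam("side")
W=c["img"][:,:,::-1];print(proj(c,(.546,.04,.036)),bot.get_obs()["wrist_force"])
for n,q in(("w",c),("s",s),("d",d)): np.savez(f"{n}7.npz",P=q["P"],Rm=q["Rm"],mtx=q["mtx"])
u,v=proj(d,(.54,.03,.04)).astype(int);a,b=proj(s,(.54,.03,.04)).astype(int);print(u,v,a,b)
f=lambda im,u,v,w,h,W,H:cv2.resize(im[v-h//2:v+h//2,u-w//2:u+w//2,::-1],(W,H),interpolation=2)
cv2.imwrite("pics/c7.png",np.vstack([np.hstack([f(s["img"],a,b,100,80,400,320),f(d["img"],u,v,100,80,400,320)]),cv2.resize(W[130:270,100:500],(800,280))]))
E
```

```text
clock: 16.75
ee_pos: [0.4853, 0.0076, 0.0518]
tcp_rot: [-0.013, 1.0, 0.001, 0.002]
wrist_force: [6.3, 6.8, -3.1]
width: 0.0197
finger_force: 45.0
clock: 17.08
ee_pos: [0.4856, 0.0076, 0.0518]
tcp_rot: [-0.013, 1.0, 0.001, 0.002]
wrist_force: [6.4, 5.7, -2.7]
width: 0.0197
finger_force: 45.0
pos [0.4856 0.0076 0.0518] yaw 1.52 tilt -1.0000 turn -0.0 shift after turn [ 0.07  0.01 -0.02] before [ 0.07  0.01 -0.02] t 17.0833
[299.7322838  295.59323819] [ 6.76835416  5.44433125 -4.21889468]
258 180 264 227
```

View pics/c7.png

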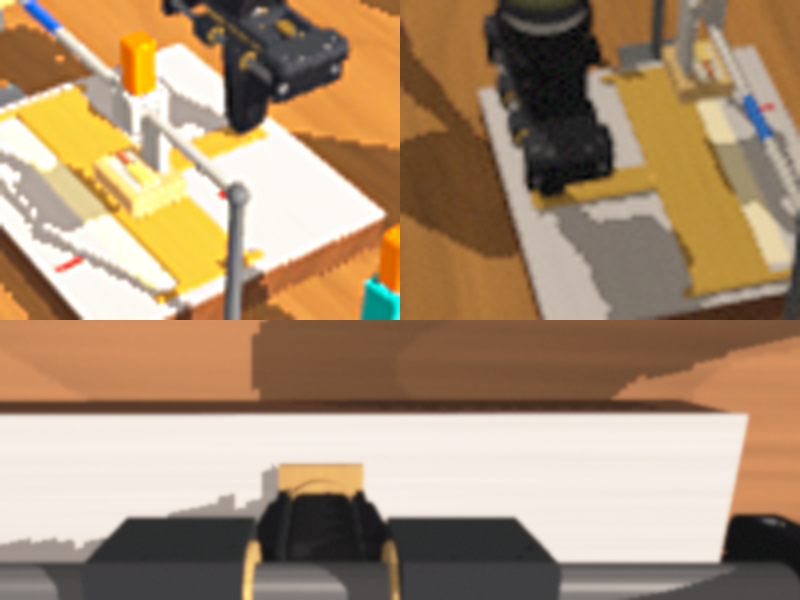

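The pointer and index are hidden by the rail and the hand. I'll measure the opening from the near end of the tongue instead: wrist row 158 before, row 201.5 now.

```bash
python3 - <<'E'
from h import *
O=np.array([.6365,.0112]);a=np.radians(1.55);Rt=np.array([[np.cos(a),np.sin(a)],[-np.sin(a),np.cos(a)]])
for f,img in(("w6","pics/w6.png"),):
    g=cv2.imread(img); print(g[152:164,258:268].mean(1).astype(int)[:,0].tolist())
z=lambda f:{k:v for k,v in np.load(f+".npz").items()}
c=z("w6");print("shut end",[Rt@(onz(c,263,r,.04)[:2]-O) for r in(157.5,158.5)])
c=z("w7");print("now end",[Rt@(onz(c,260,r,.04)[:2]-O) for r in(201,202)],"box edge",Rt@(onz(c,260,130+(413-320)/2,.036)[:2]-O))
c=z("w6");print("box edge then",Rt@(onz(c,263,125.5,.036)[:2]-O)); s=z("s7");d=z("d7")
for x,y in((-.0905,.033),(-.0905,.045),(-.060,.03)):
    X=[*(O+Rt.T@np.array([x,y])),.037];print(proj(s,X).round(1),proj(d,X).round(1))
E
```

```text
[232, 232, 232, 231, 226, 199, 145, 115, 110, 107, 104, 92]
shut end [array([-0.13755891,  0.00072374]), array([-0.13608633,  0.00072926])]
now end [array([-1.68272607e-01, -5.45151441e-05]), array([-1.67544445e-01, -5.43753834e-05])] box edge [-1.84918388e-01 -6.00735377e-05]
box edge then [-0.18329433  0.00058904]
[265.5 231. ] [259.6 179. ]
[267.5 232.9] [258.7 176.7]
[257.5 233.6] [268.1 178.1]
```

Opening is about 30 mm and the index needs about 31 mm. One small trim, then confirm it's steady and hand in.

```bash
python3 -m crank '0.1 0 0 0 -1; 0 0 0 0 -1; 0 0 0 0 -1; 0 0 0 0 -1; 0 0 0 0 -1; 0 0 0 0 -1; 0 0 0 0 -1; 0 0 0 0 -1' && python3 -c "
from h import *
go(.485,.0077,.052,1.55);print(bot.close_job())"
```

```text
clock: 17.9
ee_pos: [0.4846, 0.0076, 0.0518]
tcp_rot: [-0.013, 1.0, 0.001, 0.002]
wrist_force: [7.3, 5.8, -3.2]
width: 0.0194
finger_force: 45.0
pos [0.4846 0.0076 0.0518] yaw 1.52 tilt -1.0000 turn -0.0 shift after turn [-0.04  0.01 -0.02] before [-0.04  0.01 -0.02] t 17.9
the job is handed in; nothing more can be done
None
```

I handed the job in at 17.9 s and no verdict came back: by my measurements the carrier hangs by itself within about 2 mm of the red marker and the gripper holds the shutter about 31 mm open, level with the index, though pointer and index were hidden from every camera at the end, so that opening comes from arm travel and the tongue's end.

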